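Tare a mug on the kitchen scale with its thumbwheel

TASK

Set the mug down gently, upright and in the middle of the kitchen scale's pan and let go of it. Then zero the scale for it: feel for the little thumbwheel in the scale's front ledge with one fingertip and roll it, without ever pressing on the scale harder than 15 N, until the broad zero bar of the dial lies right under the tip of the needle; leave the other things standing where they are.

Things in the scene. Friction and masses are not known exactly. Their poses are not given: they have to be found in the camera images.
- mug_center (a point): Loose white mug with sprigs: 92 mm across, 95 mm tall, hollow, open at the top, rim wall 6 to 10 mm thick (its middle 40 mm from the axis), 0.2 to 0.37 kg. The point lies on the axis of its round part, half-way up (47.5 mm above its foot). z up; the handle sticks out along -y, to 80 mm from this axis. Take it by the rim's wall from above, one finger inside, away from the handle.
- mug: The same mug as a body; its origin lies at the height of its foot, 17 mm from the axis towards the handle.
- pan_center (a point): Centre of the upper face of the scale's round steel pan, 124 mm across, 106 mm above the worktop when empty, free all round. The pan rides on a spring and sinks 5 mm for every 0.3 kg (14 mm at most). Axes as scale.
- scale_pan: The pan itself.
- wheel_crown (a point): Nominal top of the thumbwheel's edge, on the scale's middle line, 43 mm above the worktop and 194 mm in front of the pan's axis; axes as scale. Its axle (along x) is in an adjustable bracket: the true top lies up to 3 mm above or below this point, differently each time; feel for it. Ribbed bare metal, 32 mm in diameter, 10 mm wide; cheeks beside it, 38 mm high, keep it from being pinched.
- zero_mark (a point): Middle of the dial's zero mark: the one broad black bar (6 mm wide, 12 mm long) among thin ticks on the round white dial, 88 mm across, that slopes 26 degrees to the robot under a clear lens. The point is 38 mm from the dial's centre, at the needle's height. z: normal of the dial; x: from the dial's centre outwards along the bar.
- needle_tip (a point): Tip of the dark steel needle, 38 mm from the dial's centre, just over the dial. z: normal of the dial; x: along the needle, outwards. With the pan empty the needle points to the pan (scale's +x); a load turns it clockwise, about 1 rad for 0.3 kg.
- honey_jar: Bystander: glass honey jar with a grey lid, 66 x 72 x 102 mm, 0.5 kg; origin at its foot. It and the mug stand on either side of the scale.
- spice_jar: Bystander: spice jar with a dark cap, 44 mm across, 96 mm tall, behind the scale; origin at its foot.
- pepper_mill: Bystander: pepper mill, 44 mm across, 90 mm tall, behind the scale; origin at its foot.
- scale: White kitchen scale, 270 x 170 mm, fixed (does not slide). Origin: at worktop height, 100 mm in front of the pan's axis; x points from the front ledge to the pan (away from the robot), y left, z up. In front of the pan is the round dial housing, on the ledge before it the thumbwheel. The ledge is 36 mm high; the dial housing begins 35 mm behind the wheel's middle and rises from 40 to 92 mm.
- thumbwheel (a joint): Angle of the thumbwheel (rad). Grows as its top is rolled to the scale's +y: 16 mm a rad; the dial turns half as far, clockwise seen from above (32 mm of rolling: 1 rad of dial); stays where left. Stiff: about 2.5 N along y at its top turns it; under about 5 N of push a fingertip slips over it, 6 to 10 N is right, over 15 N harms it. A flat tip rolls it only while over its top: strokes of about 16 mm, lifting off between.
Things that resemble listed ones, but are neither listed nor needed, are in the scene too. Leave any green or orange look-alike of the mug alone.

How it is judged:
On the way, in this order (a step that is already met when the one before it is completed fails the run):
1. the mug stands upright on the pan, let go and at rest, the needle off the zero bar (horizontal distance between mug_center and pan_center below 0.025 m and z of mug_center in the frame of pan_center below 0.052 m and angle between mug_center's own z axis and vertical below 0.06 rad and contact force between the fingers and mug below 0.05 N and linear speed of mug below 0.02 m/s and distance between zero_mark and needle_tip above 0.008 m), for 0.2 s.
2. the fingertip rolls the thumbwheel: the zero bar has come under the needle's tip (distance between zero_mark and needle_tip below 0.003 m and horizontal distance between mug_center and pan_center below 0.025 m), for 0.2 s.
At the end, for the whole second after the job is handed in: The mug stands upright (within 3.5 degrees) at rest on the pan, its axis within 25 mm of the pan's centre, and the zero bar's middle lies within 3 mm of the needle's tip (that is, the tip is over the 6 mm wide bar) (all of step 2 and z of mug_center in the frame of pan_center below 0.052 m and angle between mug_center's own z axis and vertical below 0.06 rad and linear speed of mug below 0.02 m/s); the robot touches nothing.
It fails at once if a finger presses on the thumbwheel or elsewhere on the scale with more than 15 N (contact force between the fingers and thumbwheel above 15 N or contact force between the fingers and scale above 15 N).
It fails at once if the mug is dumped or pushed on the pan (more than 20 N) (contact force between anything else and scale_pan above 20 N).
It fails at once if the honey jar, spice jar or pepper mill is moved more than 30 mm (distance of any of honey_jar, spice_jar, pepper_mill from where it was at the start of the episode above 0.03 m).
It also fails if it takes over 61 s, if anything falls off the work surface, if the arm or the gripper's body presses on something with over 40 N, if the wrist force passes 120 N, or if a joint passes its speed limit or range.

ROBOT

A 6-joint arm with a two-finger parallel gripper is mounted at the origin on a cart in front of the work surface, level with it; the furniture and walls round the work are solid. World frame = base frame: x ahead of the robot, y to its left, z up, the work surface at z = 0. Lengths are in m, angles in rad, forces in N, time in s.
With the tool pointing down it reaches from about 0.325 to 0.9 m from the base axis. Payload 3.5 kg.
Tool frame: the origin (TCP) lies on the centre line of the jaws, within the pads' length; the fingertips stand bot.tip_reach ahead of it and the grasp point (between the pads) is the TCP (bot.tip_reach is the distance from the TCP to the fingertips, in m); z points along the fingers, y is the line along which they close (so a half turn about z gives the same grasp; the last joint's range is limited). The gripper opens to 85 mm and grips with 20 to 120 N. Pads are 22 mm wide; open, the fingers measure 114 mm over their backs; the gripper's body (76 mm by 85 mm) begins 54 mm behind the grasp point. The pads swing forward as they close: fully open they stand 13 mm farther back than shut.
Start: joints at [-1.445, 0.276, -0.026, 1.268, 0, 1.467], TCP at [0.142, -0.609, 0.25] pointing down, gripper open.
Joint ranges: [-3.12, 3.12], [-0.85, 1.88], [-1.08, 1.24], [-1.95, 2.15], [-1.57, 1.53], [-3.14, 3.14]. Speed limits (rad/s): [2.57, 2.57, 3.14, 3.14, 3.14, 3.14].

INTERFACE

Orientations are given as a unit quaternion [x, y, z, w].
In Python, from workcell import bot, capture, workorder gives the robot as it stands. The module is installed in compiled form; this text tells all that it offers.
- The arm moves only by the tool arm_command, never from a script. Its argument "motion" is a list of rows, each a list of 4 numbers: the shift along the tool's x, y, z scaled (see below), then the turn about the tool's z scaled (see below). A call has 1 to 5 rows; each row shifts and turns the commanded pose from where the row before left it, along the tool's axes as they then stand; what a row does not reach is not made up. The controller multiplies each number of a shift by 0.15 m and each number of a turn by 60 degrees. A row lasts 1/8 s, in which the tool goes at most 62.5 mm and 10.7 degrees, less where a joint would pass 70% of its speed; a pose out of reach is approached as far as the arm can. A call with a number of a shift or a turn outside -1 to 1 is refused whole. A call with a gripper value outside its range is refused whole. "gripper" is the closure, from 0 (fully open) to 1 (shut), set as the call begins (left out, the last holds). The fingers move at their own pace and stop on an object; the grip force is fixed at half the most. Time passes only in rows, so rows that do not move let the fingers close. It gives the time, the measured TCP pose, the force, the opening and the grip force at its end, in the units of the state.
- bot.get_obs(): the state, without advancing time (a new reading comes with each control period).
- capture(name): name is "scene" or "side" or "wrist"; returns a dict with "frame" (384x512x3 uint8, blue, green, red), "range_z" (384x512 float32, m along the optical axis (not along the pixel's ray), 0 where there is no reading), "fx", "fy", "cx", "cy" (pixels), "extrinsics" (4x4, takes a point from camera to world coordinates). Camera axes: x right, y down, z forward; pixel columns grow to the right and rows downward; lengths in m; the calibration is good to about 2 mm. A picture is of the moment at which its call begins.
- workorder.close_job(): hands the job in; it is judged then, once.
The state is a dict: "time_s": time; "joint_pos": joint angles; "qvel": joint speeds; "tau": joint torques, N m; "ee_pos": TCP position; "tool_rot": TCP orientation; "force": force on the tool from outside, world axes, zero at the start; "torque": the same for the moment, N m; "opening": finger opening in m; "grasp_force": force on a finger pad.
Only numpy, scipy, OpenCV 4.12 (cv2) and the standard library are available. Lean on these libraries where they do the work, as an engineer would, in place of code of your own. Each camera call takes 0.05 s, during which the arm holds its last target. There are 200 camera calls.

## Working session

There is one attempt and no reset: what is moved stays moved. The work goes in short steps, Python scripts to look and compute and a tool call to move; the robot and the scene stay as the last step left them, time stands still between calls to the robot, and variables do not carry over. Pictures are saved under pics/ and viewed, at most 10 in all, crops included, and the job is handed in when it is done.

Besides the shell and the picture viewer there is one more tool, called after "Request:" as name([rows], argument=value, ...), one row to a line, values as JSON. arm_command: Moves the arm, as the interface text tells. Shifts and turns lie within -1 to 1; 1 stands for 0.15 m of shift or 60 degrees of turn. Its arguments: {"type":"object","properties":{"motion":{"type":"array","items":{"type":"array","items":{"type":"number","minimum":-1,"maximum":1}}},"gripper":{"type":"number"}},"required":["motion"]}

```bash
mkdir -p pics
cat > h.py <<'E'
import numpy as np, cv2
from workcell import bot, capture, workorder
from scipy.spatial.transform import Rotation as R
def cap(n,save=None):
    c=capture(n)
    if save: cv2.imwrite('pics/'+save+'.png',c['frame'])
    v,u=np.mgrid[:384,:512]; z=c['range_z']
    P=np.stack([(u-c['cx'])/c['fx']*z,(v-c['cy'])/c['fy']*z,z],-1)
    E=c['extrinsics']; W=P@E[:3,:3].T+E[:3,3]; W[z==0]=np.nan
    c['W']=W; return c
E
python3 - <<'E'
from h import *
a=cap('scene','s1');b=cap('side','d1')
np.savez('c1.npz',a=a['W'],b=b['W'])
o=bot.get_obs();print(o,bot.tip_reach)
print(R.from_quat(o['tool_rot']).as_matrix().round(3))
for c in(a,b):print(c['extrinsics'].round(3).tolist(),c['fx'])
cv2.imwrite('pics/both.png',cv2.resize(np.hstack([a['frame'],b['frame']]),(800,300)))
E
```

```text
{'time_s': 0.1, 'joint_pos': array([-1.44538457e+00,  2.77074462e-01, -2.77233090e-02,  1.26798718e+00,
       -1.27494974e-07,  1.46741943e+00]), 'qvel': array([-0.00062765, -0.00011768,  0.00418794,  0.00042703, -0.00083266,
       -0.00012232]), 'tau': array([ 1.75702467e-04, -4.46709251e+01,  2.96128339e+01,  8.49450968e-03,
       -1.38943565e-04,  1.38309451e-05]), 'ee_pos': array([ 0.14167109, -0.60806277,  0.24927021]), 'tool_rot': array([ 9.93463610e-01,  1.14144937e-01, -1.10182788e-05, -9.94250621e-04]), 'force': array([-0.0632321 ,  0.51960316,  0.53609076]), 'torque': array([0.02223555, 0.01771691, 0.01539925]), 'grasp_force': 0.0, 'opening': 0.08537599142264561} 0.019
[[ 0.974  0.227 -0.   ]
 [ 0.227 -0.974  0.002]
 [ 0.    -0.002 -1.   ]]
[[-0.631, -0.527, 0.569, -0.147], [-0.776, 0.41, -0.48, 0.554], [0.02, -0.744, -0.668, 0.948], [0.0, 0.0, 0.0, 1.0]] 426.5511175650197
[[-1.0, -0.023, -0.004, 0.571], [-0.006, 0.39, -0.921, 1.585], [0.023, -0.92, -0.39, 0.796], [0.0, 0.0, 0.0, 1.0]] 473.58309490682376
```

View pics/s1.png

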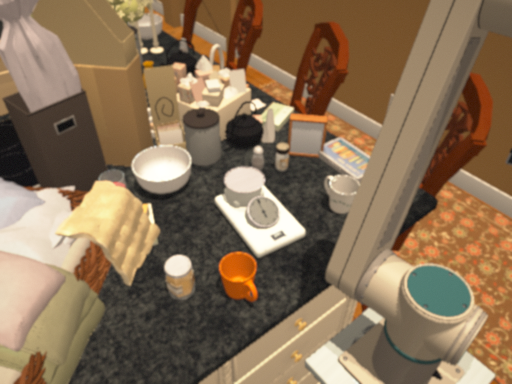

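View pics/d1.png

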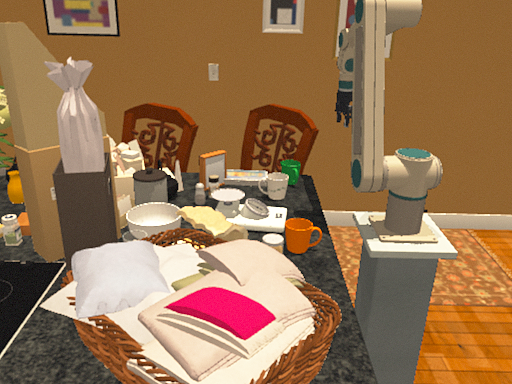

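The scene view shows the white mug at (342,193), the pan at (244,186), the dial at (263,211), the wheel at about (278,236), the honey jar at (179,277), and the spice jar and mill at (282,156) and (258,157). The mug's handle points to image left.

Run:
```python
from h import *
d=np.load('c1.npz');W=d['a'];f=cv2.imread('pics/s1.png')
for n,(u,v) in dict(pan=(244,184),dial=(263,211),wheel=(278,236),ledge=(290,240),mugin=(343,183),honey=(179,262),spice=(282,147),mill=(258,150)).items(): print(n,W[v,u].round(3))
def fit(P):
    A=np.c_[2*P,np.ones(len(P))];s=np.linalg.lstsq(A,(P**2).sum(1),rcond=None)[0]
    return s[:2],np.sqrt(s[2]+s[0]**2+s[1]**2)
Z=W[...,2]
v,u=np.mgrid[:384,:512]
# pan: top
m=(abs(u-244)<30)&(abs(v-186)<24)&(abs(Z-.106)<.006)
P=W[m];c=cv2.minEnclosingCircle(P[:,:2].astype(np.float32));print('pan',m.sum(),P.mean(0),c)
# scale ledge / body 30..41
m=(abs(u-262)<60)&(abs(v-215)<55)&(abs(Z-.036)<.006)
P=W[m];r=cv2.minAreaRect(P[:,:2].astype(np.float32));print('body',m.sum(),r,cv2.boxPoints(r))
m=(abs(u-342)<25)&(abs(v-193)<28)&(Z>.087)&(Z<.105)
P=W[m];print('mug',m.sum(),P.min(0),P.max(0),fit(P[:,:2]),cv2.minEnclosingCircle(P[:,:2].astype(np.float32)))
m=(abs(u-342)<25)&(abs(v-193)<28)&(Z>.01)&(Z<.12)
P=W[m];print('muglow',P.min(0),P.max(0))
cv2.imwrite('pics/z1.png',cv2.resize(np.hstack([f[160:256,210:310],f[160:256,300:400]]),(800,384),interpolation=cv2.INTER_CUBIC))
```

```text
pan [ 0.634 -0.035  0.105]
dial [ 0.536 -0.03   0.07 ]
wheel [ 0.456 -0.022  0.036]
ledge [ 0.433 -0.048  0.021]
mugin [ 0.484 -0.32   0.061]
honey [0.502 0.271 0.099]
spice [ 0.717 -0.261  0.096]
mill [ 0.764 -0.194  0.086]
pan 837 [ 0.65182567 -0.0499633   0.10591377] ((0.652673602104187, -0.05016840249300003), 0.06384970247745514)
body 2012 ((0.5852102041244507, -0.04864516854286194), (0.2562144994735718, 0.47339096665382385), 57.35177230834961) [[ 0.3168017  -0.02881888]
 [ 0.71539617 -0.2842037 ]
 [ 0.85361874 -0.06847146]
 [ 0.45502424  0.18691337]]
mug 143 [ 0.40797137 -0.33605915  0.0870764 ] [ 0.50135289 -0.24148844  0.09821232] (array([ 0.45488427, -0.2873648 ]), np.float64(0.04445189920590056)) ((0.45450255274772644, -0.2880394160747528), 0.04858655482530594)
muglow [ 0.40797137 -0.48558824  0.01113219] [ 0.59905463 -0.24148844  0.09821232]
```

View pics/z1.png

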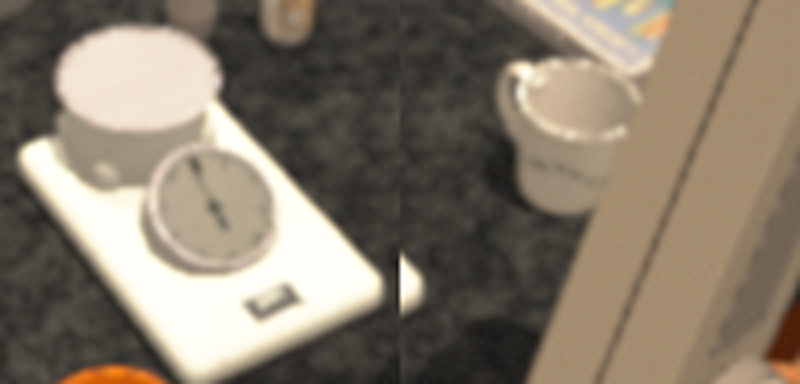

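The zoom shows the pan clear, the needle pointing at the pan and the wheel slot at (278,236). The mug's handle points towards roughly +x. I'll move above the mug and look from the wrist.

Request:
arm_command([
  [0.31, -0.2, 0, 0],
  [0.31, -0.2, 0, 0],
  [0.31, -0.2, 0, 0],
  [0.31, -0.2, 0, 0],
  [0.31, -0.2, 0, 0],
])

```text
time_s: 0.72
ee_pos: [0.335, -0.4082, 0.2499]
tool_rot: [0.993, 0.114, -0.0, -0.0]
force: [0.1, -1.7, 1.1]
opening: 0.0854
grasp_force: 0.0
```

Request:
arm_command([
  [0.31, -0.2, 0, 0],
  [0.31, -0.2, 0, 0],
  [0.0, 0, 0, 0],
])

```text
time_s: 1.1
ee_pos: [0.4128, -0.3274, 0.2499]
tool_rot: [0.993, 0.117, -0.0, -0.001]
force: [-0.5, -0.2, -0.1]
opening: 0.0855
grasp_force: 0.0
```

Run:
```python
from h import *
o=bot.get_obs();print(o['time_s'],o['ee_pos'],R.from_quat(o['tool_rot']).as_matrix().round(3).tolist(),o['force'])
c=cap('wrist','w1');np.save('w1.npy',c['W']);print(c['extrinsics'].round(3).tolist(),c['fx'])
```

```text
1.1 [ 0.41277521 -0.32744669  0.24987964] [[0.973, 0.232, -0.0], [0.232, -0.973, 0.001], [-0.0, -0.001, -1.0]] [-0.49820428 -0.19656148 -0.05686362]
[[0.232, -0.922, -0.31, 0.492], [-0.973, -0.221, -0.072, -0.309], [-0.002, 0.319, -0.948, 0.373], [0.0, 0.0, 0.0, 1.0]] 303.58935617516187
```

View pics/w1.png

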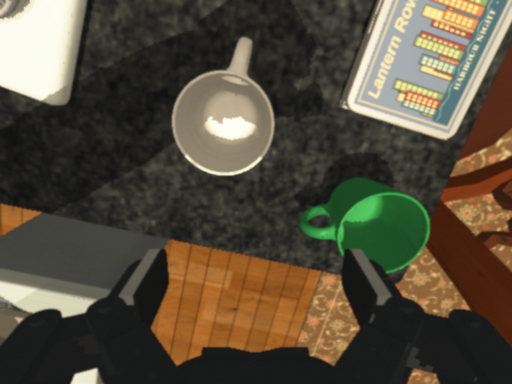

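The wrist view shows the mug rim centred at about (223,122), with its handle pointing up the image (+x). The green look-alike is at lower right. I'll grip the left (+y) wall at the present yaw.

Run:
```python
from h import *
W=np.load('w1.npy');Z=W[...,2];v,u=np.mgrid[:384,:512]
m=(np.hypot(u-223,v-122)<58)&(Z>.088)&(Z<.104);P=W[m][:,:2]
m2=(v>75)&m;P=W[m2][:,:2]
c,r=cv2.minEnclosingCircle(P.astype(np.float32));c=np.array(c)
A=np.c_[2*P,np.ones(len(P))];s=np.linalg.lstsq(A,(P**2).sum(1),rcond=None)[0]
print(len(P),c,r,s[:2],np.median(W[m][:,2]))
m=(np.hypot(u-242,v-50)<12)&(Z>.03);h=W[m].mean(0);print('handle',h,np.degrees(np.arctan2(h[1]-c[1],h[0]-c[0])))
o=bot.get_obs();Rm=R.from_quat(o['tool_rot']).as_matrix();g=c-.040*Rm[:2,1]/np.linalg.norm(Rm[:2,1])
d=np.r_[g,.085]-o['ee_pos'];print(g,Rm.T@d,Rm.T@d/.15)
```

```text
1344 [ 0.45390269 -0.28842771] 0.0468890517950058 [ 0.45426129 -0.28811921] 0.09380627231318628
handle [ 0.52048224 -0.29086066  0.07698665] -2.092773926292375
[ 0.44469    -0.24950309] [ 0.05040211 -0.06956266  0.1648733 ] [ 0.33601406 -0.46375106  1.09915535]
```

Request:
arm_command([
  [0.168, -0.232, 0.1, 0],
  [0.168, -0.232, 0.1, 0],
  [0, 0, 0.3, 0],
  [0, 0, 0.3, 0],
  [0, 0, 0.1, 0],
])

```text
time_s: 1.78
ee_pos: [0.4417, -0.2505, 0.1124]
tool_rot: [0.994, 0.113, -0.002, -0.002]
force: [0.2, 0.3, 0.2]
opening: 0.0853
grasp_force: 0.0
```

Request:
arm_command([
  [0, 0, 0.1, 0],
  [0, 0, 0.1, 0],
  [0, 0, 0, 0],
])

```text
time_s: 2.15
ee_pos: [0.444, -0.2511, 0.0848]
tool_rot: [0.993, 0.114, -0.0, -0.0]
force: [-0.2, -0.1, 0.1]
opening: 0.0854
grasp_force: 0.0
```

Request:
arm_command([
  [0, 0, 0, 0],
  [0, 0, 0, 0],
  [0, 0, 0, 0],
  [0, 0, 0, 0],
  [0, 0, 0, 0],
], gripper=1.0)

```text
time_s: 2.78
ee_pos: [0.4466, -0.254, 0.0885]
tool_rot: [0.993, 0.114, 0.001, 0.004]
force: [-2.6, 0.1, 15.5]
opening: 0.0103
grasp_force: 57.6
```

Request:
arm_command([
  [0, 0, 0, 0],
  [0, 0, 0, 0],
  [0, 0, 0, 0],
  [0, 0, 0, 0],
])

```text
time_s: 3.28
ee_pos: [0.4467, -0.2544, 0.0888]
tool_rot: [0.993, 0.114, 0.001, 0.004]
force: [-2.7, -0.8, 14.1]
opening: 0.0101
grasp_force: 57.5
```

Request:
arm_command([
  [0, 0, -0.1, 0],
  [0, 0, -0.3, 0],
  [0, 0, -0.4, 0],
  [0, 0, -0.3, 0],
  [0, 0, 0, 0],
])

```text
time_s: 3.9
ee_pos: [0.4464, -0.2523, 0.2544]
tool_rot: [0.993, 0.114, 0.003, 0.002]
force: [0.8, -0.4, -3.6]
opening: 0.0092
grasp_force: 60.3
```

Run:
```python
from h import *
o=bot.get_obs();print(o['time_s'],o['ee_pos'],R.from_quat(o['tool_rot']).as_matrix().round(3).tolist(),o['force'],o['opening'])
c=cap('wrist','w2');d=cap('side','d2');a=cap('scene','s2');np.savez('c2.npz',w=c['W'],d=d['W'],a=a['W'])
cv2.imwrite('pics/z2.png',np.hstack([cv2.resize(c['frame'],(400,300)),cv2.resize(d['frame'][120:240,200:360],(400,300))]))
```

```text
3.9 [ 0.44637416 -0.25225137  0.25442871] [[0.974, 0.227, 0.006], [0.227, -0.974, -0.004], [0.005, 0.005, -1.0]] [ 0.76225896 -0.36469623 -3.58585532] 0.00923865042668931
```

View pics/z2.png

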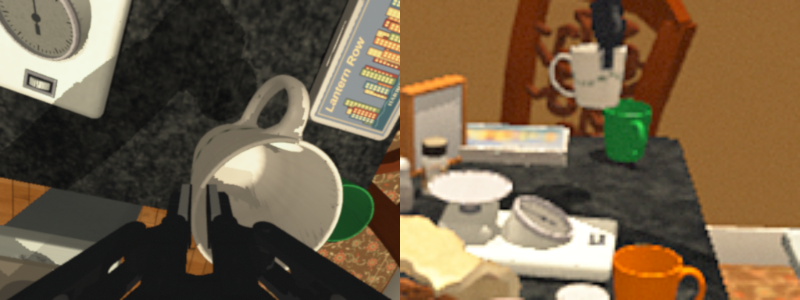

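The mug is held with its handle forward, perhaps slightly tilted in the side view. I'll measure the tilt from depth.

Run:
```python
from h import *
D=np.load('c2.npz');o=bot.get_obs();t=o['ee_pos'];Rm=R.from_quat(o['tool_rot']).as_matrix()
for k in 'wda':
    W=D[k].reshape(-1,3);q=(W-t)@Rm   # tool coords
    # mug expected centre at tool y=+.04
    m=(np.hypot(q[:,0],q[:,1]-.04)<.06)&(q[:,2]>-.03)&(q[:,2]<.11);Q=q[m]
    print(k,m.sum(),np.nanpercentile(Q,[1,50,99],axis=0).round(4).tolist())
    np.save('q%s.npy'%k,Q)
# fit an upright/tilted cylinder to the outside: points w/ height in lower part from all views
from scipy.optimize import least_squares
Q=np.vstack([np.load('qd.npy'),np.load('qa.npy'),np.load('qw.npy')])
# rim = topmost band from wrist: per angular sector min z
q=np.load('qw.npy')
ang=np.degrees(np.arctan2(q[:,1]-.04,q[:,0]));r=np.hypot(q[:,0],q[:,1]-.04)
for a in range(-180,180,20):
    s=q[(ang>=a)&(ang<a+20)&(r>.032)&(r<.055)]
    if len(s)>5: 
        i=np.argsort(s[:,2])[:max(3,len(s)//20)];print(a,len(s),s[i].mean(0).round(4))
```

```text
w 26297 [[-0.0344, -0.0114, -0.0271], [0.008, 0.0521, 0.0142], [0.0555, 0.0869, 0.0778]]
d 503 [[-0.0381, -0.0175, -0.02], [0.014, 0.0025, 0.0256], [0.053, 0.0852, 0.0806]]
a 174 [[0.003, -0.0175, -0.0113], [0.0193, 0.0008, 0.0369], [0.058, 0.0504, 0.0793]]
-180 212 [-0.0354  0.0384  0.0338]
-140 340 [-0.022   0.0079 -0.0161]
-120 783 [-0.0081  0.0031 -0.0232]
-100 623 [ 0.0026 -0.0022 -0.0277]
-80 1871 [ 0.0135 -0.0066 -0.0284]
-60 1221 [ 0.0263  0.0062 -0.0168]
-40 1437 [ 0.0374  0.0154 -0.0155]
-20 1245 [ 0.0449  0.0271 -0.0136]
0 1513 [ 0.0485  0.0436 -0.0113]
20 613 [ 0.0459  0.0597 -0.0094]
40 1317 [ 0.0342  0.0763 -0.0072]
60 1868 [ 0.0183  0.0855 -0.0059]
80 2096 [ 0.0003  0.0877 -0.0057]
100 2167 [-0.017   0.0829 -0.0063]
120 1518 [-0.0245  0.078  -0.0057]
140 554 [-0.0383  0.0596 -0.0083]
160 393 [-0.0353  0.0442  0.0313]
```

Request:
arm_command([
  [0.2, -0.15, 0, 0],
  [0.27, -0.2, 0, 0],
  [0.27, -0.2, 0, 0],
  [0.27, -0.2, 0, 0],
  [0.27, -0.2, 0, 0],
])

```text
time_s: 4.68
ee_pos: [0.5981, -0.067, 0.2469]
tool_rot: [0.993, 0.114, -0.003, -0.001]
force: [0.2, -0.5, -2.3]
opening: 0.0089
grasp_force: 60.2
```

Request:
arm_command([
  [0.2, -0.15, 0, 0],
  [0.13, -0.1, 0, 0],
  [0, 0, 0.12, 0],
  [0, 0, 0.12, 0],
  [0, 0, 0, 0],
])

```text
time_s: 5.3
ee_pos: [0.6357, -0.0218, 0.2107]
tool_rot: [0.994, 0.113, -0.004, -0.001]
force: [-0.2, -0.1, -2.2]
opening: 0.0092
grasp_force: 60.3
```

```bash
cat > mt.py <<'E'
from h import *
def tilt(save=None):
    o=bot.get_obs();t=o['ee_pos'];Rm=R.from_quat(o['tool_rot']).as_matrix()
    c=cap('wrist',save);W=c['W'].reshape(-1,3);q=(W-t)@Rm
    ang=np.degrees(np.arctan2(q[:,1]-.042,q[:,0]-.005));r=np.hypot(q[:,0]-.005,q[:,1]-.042);L=[]
    for a in range(-20,140,10):
        s=q[(ang>=a)&(ang<a+10)&(r>.034)&(r<.054)&(q[:,2]<.04)]
        if len(s)>5:
            i=np.argsort(s[:,2])[:max(3,len(s)//20)];L.append(t+Rm@s[i].mean(0))
    L=np.array(L);k=np.linalg.lstsq(np.c_[L[:,:2]-L[:,:2].mean(0),np.ones(len(L))],L[:,2],rcond=None)[0]
    A=np.c_[2*L[:,:2],np.ones(len(L))];s=np.linalg.lstsq(A,(L[:,:2]**2).sum(1),rcond=None)[0]
    cz=k[2]+k[:2]@(s[:2]-L[:,:2].mean(0))
    print('t',o['time_s'],'tcp',t.round(4),'F',o['force'].round(1),'open',round(o['opening'],4),'slope',k[:2].round(3),'rimc',s[:2].round(4),cz.round(4))
    n=np.array([-k[0],-k[1],1]);n/=np.linalg.norm(n)
    print('foot',(np.r_[s[:2],cz]-.095*n).round(4))
    return c
E
python3 - <<'E'
from mt import *
tilt('w3')
c=cap('scene');W=c['W'];Z=W[...,2];v,u=np.mgrid[:384,:512]
m=(abs(u-244)<34)&(abs(v-186)<28)&(abs(Z-.106)<.004)
print(m.sum(),cv2.minEnclosingCircle(W[m][:,:2].astype(np.float32)),W[m].mean(0))
E
```

```text
t 5.3 tcp [ 0.6357 -0.0218  0.2107] F [-0.2 -0.1 -2.2] open 0.0092 slope [-0.04   0.132] rimc [ 0.6462 -0.0611] 0.2154
foot [ 0.6424 -0.0486  0.1213]
503 ((0.6523410081863403, -0.049548253417015076), 0.06337936222553253) [ 0.64063382 -0.03724947  0.10596537]
```

Request:
arm_command([
  [0.06, 0.02, 0, 0],
  [0, 0, 0.03, 0],
  [0, 0, 0.03, 0],
  [0, 0, 0.02, 0],
  [0, 0, 0.0, 0],
])

```text
time_s: 6.02
ee_pos: [0.6478, -0.0218, 0.2018]
tool_rot: [0.993, 0.114, -0.001, -0.0]
force: [0.1, -0.1, -2.1]
opening: 0.0093
grasp_force: 60.4
```

Request:
arm_command([
  [0, 0, 0.013, 0],
  [0, 0, 0.013, 0],
  [0, 0, 0, 0],
])

```text
time_s: 6.4
ee_pos: [0.6484, -0.0219, 0.1985]
tool_rot: [0.993, 0.114, 0.0, 0.0]
force: [0.2, 1.3, -1.4]
opening: 0.0084
grasp_force: 60.3
```

Request:
arm_command([
  [0, 0, 0.013, 0],
  [0, 0, 0.013, 0],
  [0, 0, 0, 0],
])

```text
time_s: 6.78
ee_pos: [0.6484, -0.0218, 0.1947]
tool_rot: [0.993, 0.114, 0.0, -0.0]
force: [-0.7, 1.0, -0.7]
opening: 0.0091
grasp_force: 60.5
```

```bash
python3 -c "
from mt import *
tilt()"
```

```text
t 6.775 tcp [ 0.6484 -0.0218  0.1947] F [-0.7  1.  -0.7] open 0.0091 slope [-0.034  0.134] rimc [ 0.6588 -0.061 ] 0.1998
foot [ 0.6556 -0.0484  0.1057]
```

Request:
arm_command([
  [0, 0, 0.013, 0],
  [0, 0, 0.007, 0],
  [0, 0, 0, 0],
])

```text
time_s: 7.2
ee_pos: [0.6484, -0.0219, 0.1917]
tool_rot: [0.993, 0.114, 0.0, -0.0]
force: [-0.9, 1.3, 2.0]
opening: 0.0094
grasp_force: 60.7
```

Request:
arm_command([
  [0, 0, 0, 0],
  [0, 0, 0, 0],
], gripper=0.88)

```text
time_s: 7.45
ee_pos: [0.6484, -0.0218, 0.1917]
tool_rot: [0.993, 0.114, 0.0, -0.0]
force: [-0.5, 2.6, 0.7]
opening: 0.0105
grasp_force: 15.6
```

```bash
python3 -c "
from mt import *
tilt()"
```

```text
t 7.45 tcp [ 0.6484 -0.0218  0.1917] F [-0.5  2.6  0.7] open 0.0105 slope [-0.036  0.131] rimc [ 0.6589 -0.061 ] 0.1969
foot [ 0.6555 -0.0487  0.1028]
```

Request:
arm_command([
  [0, 0, 0, 0],
  [0, 0, 0, 0],
], gripper=0.87)

```text
time_s: 7.75
ee_pos: [0.6483, -0.0219, 0.1915]
tool_rot: [0.993, 0.114, 0.0, -0.0]
force: [-0.4, 2.6, 0.4]
opening: 0.0112
grasp_force: 1.1
```

Request:
arm_command([
  [0, 0, 0, 0],
  [0, 0, 0, 0],
], gripper=0.86)

```text
time_s: 8.0
ee_pos: [0.6482, -0.022, 0.1914]
tool_rot: [0.993, 0.114, -0.0, 0.0]
force: [-0.3, 0.7, 1.2]
opening: 0.0124
grasp_force: 0.7
```

Request:
arm_command([
  [0, 0, 0, 0],
  [0, 0, 0, 0],
], gripper=0.84)

```text
time_s: 8.25
ee_pos: [0.6482, -0.022, 0.1914]
tool_rot: [0.993, 0.114, -0.0, 0.0]
force: [-0.6, 1.3, 1.1]
opening: 0.0138
grasp_force: 0.6
```

```bash
python3 -c "
from mt import *
tilt()"
```

```text
t 8.25 tcp [ 0.6482 -0.022   0.1914] F [-0.6  1.3  1.1] open 0.0138 slope [-0.046  0.104] rimc [ 0.6596 -0.0593] 0.1976
foot [ 0.6553 -0.0494  0.1032]
```

Request:
arm_command([
  [0, 0, 0, 0],
  [0, 0, 0, 0],
], gripper=0.81)

```text
time_s: 8.55
ee_pos: [0.6482, -0.022, 0.1914]
tool_rot: [0.993, 0.114, -0.0, 0.0]
force: [0.0, 1.1, 0.3]
opening: 0.0166
grasp_force: 0.4
```

Request:
arm_command([
  [0, 0, 0, 0],
  [0, 0, 0, 0],
], gripper=0.78)

```text
time_s: 8.8
ee_pos: [0.6482, -0.022, 0.1914]
tool_rot: [0.993, 0.114, -0.0, 0.0]
force: [-0.6, 1.2, 1.0]
opening: 0.0185
grasp_force: 0.4
```

Request:
arm_command([
  [0, 0, 0, 0],
  [0, 0, 0, 0],
], gripper=0.74)

```text
time_s: 9.05
ee_pos: [0.6482, -0.022, 0.1914]
tool_rot: [0.993, 0.114, -0.0, 0.0]
force: [-0.1, 0.5, -0.2]
opening: 0.0223
grasp_force: 0.3
```

```bash
python3 -c "
from mt import *
tilt()"
```

```text
t 9.05 tcp [ 0.6482 -0.022   0.1914] F [-0.1  0.5 -0.2] open 0.0223 slope [0.002 0.035] rimc [ 0.6593 -0.0554] 0.1968
foot [ 0.6595 -0.0521  0.1018]
```

Request:
arm_command([
  [0, 0, 0, 0],
  [0, 0, 0, 0],
], gripper=0.68)

```text
time_s: 9.35
ee_pos: [0.6482, -0.022, 0.1915]
tool_rot: [0.993, 0.114, -0.0, 0.0]
force: [0.6, -0.2, -0.3]
opening: 0.0273
grasp_force: 0.2
```

Request:
arm_command([
  [0, 0, 0, 0],
  [0, 0, 0, 0],
  [0, 0, 0, 0],
], gripper=0.5)

```text
time_s: 9.72
ee_pos: [0.6484, -0.0221, 0.1916]
tool_rot: [0.993, 0.114, 0.0, 0.0]
force: [-0.1, -0.3, -0.8]
opening: 0.0426
grasp_force: 0.0
```

```bash
python3 -c "
from mt import *
tilt()"
```

```text
t 9.725 tcp [ 0.6484 -0.0221  0.1916] F [-0.1 -0.3 -0.8] open 0.0426 slope [ 0.026 -0.018] rimc [ 0.655  -0.0496] 0.195
foot [ 0.6575 -0.0514  0.1   ]
```

Request:
arm_command([
  [0, 0, -0.1, 0],
  [0, 0, -0.2, 0],
  [0, 0, -0.3, 0],
  [0, 0, -0.2, 0],
  [0, 0, 0, 0],
])

```text
time_s: 10.4
ee_pos: [0.6503, -0.0222, 0.3165]
tool_rot: [0.993, 0.114, 0.004, 0.001]
force: [-0.0, 0.8, -0.4]
opening: 0.0426
grasp_force: 0.0
```

Run:
```python
from h import *
o=bot.get_obs();print(o['time_s'],o['ee_pos'],o['joint_pos'].round(3),o['force'])
a=cap('scene','s4');c=cap('wrist','w4')
np.savez('c4.npz',a=a['W'],w=c['W'])
cv2.imwrite('pics/z4.png',np.hstack([cv2.resize(c['frame'],(400,300)),cv2.resize(a['frame'][150:255,200:340],(400,300),interpolation=cv2.INTER_CUBIC)]))
```

```text
10.4 [ 0.65033857 -0.02221615  0.31648808] [-0.133  0.293  0.133  1.403 -0.     2.779] [-0.00894635  0.77135116 -0.3973225 ]
```

View pics/z4.png

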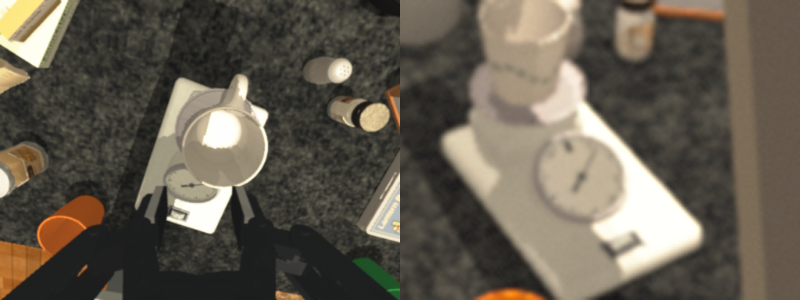

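The mug stands on the pan, and the needle has turned clockwise of the bar. In the wrist image the wheel is at about (229,273).

```bash
cat > dial.py <<'E'
from h import *
def rayz(c,u,v,z):
    E=c['extrinsics'];d=E[:3,:3]@np.array([(u-c['cx'])/c['fx'],(v-c['cy'])/c['fy'],1]);return E[:3,3]+d*(z-E[2,3])/d[2]
E
python3 - <<'E'
from dial import *
a=cap('scene');w=cap('wrist')
for n,c,(u0,v0) in(('scene',a,(278,236)),('wrist',w,(229,273))):
    g=cv2.cvtColor(c['frame'],cv2.COLOR_BGR2GRAY)[v0-14:v0+15,u0-14:u0+15]
    m=(g<110).astype(np.uint8);k,l,st,ce=cv2.connectedComponentsWithStats(m)
    for i in range(1,k):
        if st[i,4]>15:print(n,st[i],ce[i]+[u0-14,v0-14],rayz(c,*(ce[i]+[u0-14,v0-14]),.038).round(4))
cv2.imwrite('pics/wz.png',cv2.resize(w['frame'][190:310,170:330],(640,480),interpolation=cv2.INTER_CUBIC))
E
```

```text
scene [11 20 18  9 85] [286.11764706 247.52941176] [ 0.408 -0.01   0.038]
wrist [  0   3  25  18 117] [223.11965812 269.21367521] [ 0.4636 -0.016   0.038 ]
wrist [ 0 23 17  6 57] [220.63157895 285.42105263] [ 0.4344 -0.0179  0.038 ]
```

View pics/wz.png

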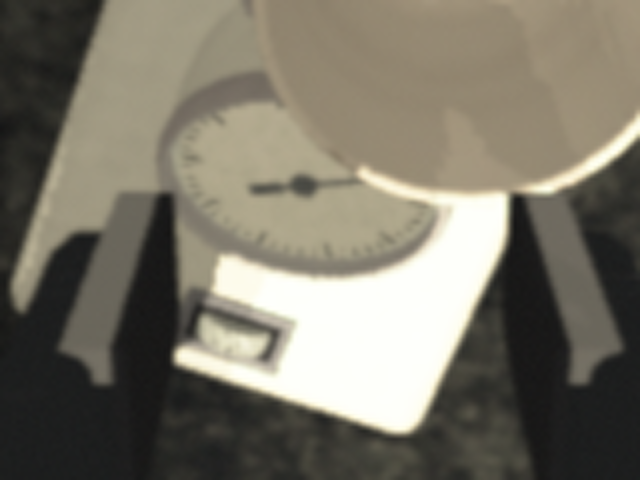

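Request:
arm_command([
  [-0.35, 0, 0, -0.16],
  [-0.3, 0.15, 0, -0.16],
  [-0.25, 0.25, 0, -0.16],
  [-0.15, 0.25, 0, -0.16],
  [0, 0, 0, -0.16],
], gripper=1.0)

```text
time_s: 11.22
ee_pos: [0.5602, -0.1693, 0.3095]
tool_rot: [0.861, 0.509, -0.001, -0.001]
force: [-0.1, -0.0, -0.7]
opening: -0.0002
grasp_force: 0.0
```

The dial centre is at about (302,185) in the crop and the wheel slot at (235,335), which agrees with the scene camera. I'll finish turning and move above the wheel.

Request:
arm_command([
  [0, 0, 0, -0.175],
  [0, 0, 0, -0.175],
  [0.29, -0.27, 0, 0],
  [0.29, -0.27, 0, 0],
  [0.29, -0.27, 0, 0],
])

```text
time_s: 11.85
ee_pos: [0.4565, -0.0194, 0.3097]
tool_rot: [0.754, 0.656, -0.001, -0.001]
force: [-0.0, 1.4, 1.0]
opening: -0.0003
grasp_force: 0.0
```

Request:
arm_command([
  [0, 0, 0.3, 0],
  [0, 0, 0.3, 0],
  [0, 0, 0, 0],
])

```text
time_s: 12.22
ee_pos: [0.4541, -0.0197, 0.217]
tool_rot: [0.754, 0.657, -0.003, -0.004]
force: [-0.1, -0.2, 0.8]
opening: 0.0002
grasp_force: 0.0
```

Run:
```python
from dial import *
o=bot.get_obs();print(o['time_s'],o['ee_pos'],R.from_quat(o['tool_rot']).as_matrix().round(3).tolist(),o['joint_pos'].round(2),o['force'])
c=cap('wrist','w5');np.savez('c5.npz',**{k:c[k] for k in('W','extrinsics','fx','fy','cx','cy','frame')})
```

```text
12.225 [ 0.45405922 -0.01970718  0.2169514 ] [[0.137, 0.991, -0.011], [0.991, -0.137, 0.002], [0.0, -0.011, -1.0]] [-0.19  0.   -0.42  1.16 -0.    1.52] [-0.14438036 -0.23206981  0.76214967]
```

View pics/w5.png

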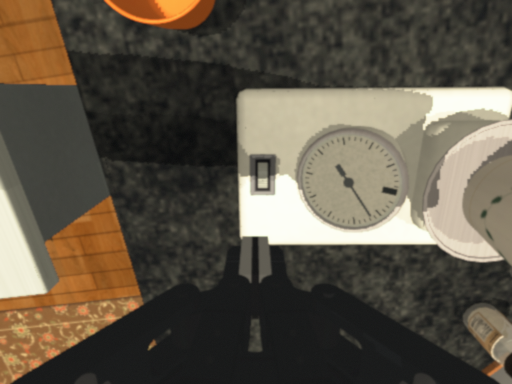

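The wrist view is clear: wheel at (263,175), dial hub at (348,182), zero bar at (389,190) and needle tip at (370,216). The dial has to turn clockwise about 0.8 rad, so the top of the wheel rolls to +y. Next I'll unwrap the dial numerically.

```bash
cat >> dial.py <<'E'
YAW=np.radians(-7.9);cs,sn=np.cos(YAW),np.sin(YAW);Rs=np.array([[cs,-sn,0],[sn,cs,0],[0,0,1]])
s26,c26=np.sin(np.radians(26)),np.cos(np.radians(26))
EX=Rs@[c26,0,s26];EY=Rs@[0,1,0]   # up the dial slope / left
def project(c,P):
    E=c['extrinsics'];q=(P-E[:3,3])@E[:3,:3];return np.stack([c['fx']*q[...,0]/q[...,2]+c['cx'],c['fy']*q[...,1]/q[...,2]+c['cy']],-1)
def measure(c,C,save=None):
    g=cv2.cvtColor(c['frame'],cv2.COLOR_BGR2GRAY)
    th=np.radians(np.arange(-180,180,.5));r=np.arange(.010,.044,.0005)
    P=C+r[None,:,None]*(np.cos(th)[:,None,None]*EX+np.sin(th)[:,None,None]*EY)
    uv=project(c,P).astype(np.float32)
    I=cv2.remap(g,uv[...,0],uv[...,1],cv2.INTER_LINEAR).astype(float)
    if save: cv2.imwrite('pics/'+save+'.png',cv2.resize(I.T.astype(np.uint8),(720,340)))
    def cen(r0,r1,w,win=None):
        p=I[:,(r>=r0)&(r<=r1)].mean(1);p=np.median(p)-p
        b=np.convolve(np.r_[p[-40:],p,p[:40]],np.ones(w)/w,'same')[40:-40]
        if win is not None: b=np.where(win,b,-1e9)
        i=np.argmax(b);k=(np.arange(i-w,i+w+1))%len(p);wt=np.clip(p[k]-.4*p[k].max(),0,None)
        return th[i]+np.radians(.5)*((np.arange(-w,w+1)*wt).sum()/wt.sum()),p[i]
    nd=cen(.020,.029,7);br=cen(.034,.041,18)
    return nd,br
E
python3 - <<'E'
from dial import *
d=np.load('c5.npz');c={k:d[k] for k in d.files};W=c['W']
print('wheel',rayz(c,263,175,.042),'hub',W[182,348],W[176:189,342:355].reshape(-1,3).mean(0))
g=cv2.cvtColor(c['frame'],cv2.COLOR_BGR2GRAY)
# yaw of body from rectangle edges: front corners
print('edge',rayz(c,239,120,.036),rayz(c,239,220,.036))
C=W[182,348]
# circle check of dial plane points
nd,br=measure(c,C,'pol');print(nd,br,'diff',nd[0]-br[0])
nb=C+.038*(np.cos(br[0])*EX+np.sin(br[0])*EY);nt=C+.038*(np.cos(nd[0])*EX+np.sin(nd[0])*EY)
print(project(c,nb),project(c,nt),np.linalg.norm(nb-nt))
E
```

```text
wheel [ 0.45951254 -0.02284625  0.042     ] hub [ 0.53759829 -0.03259897  0.0689487 ] [nan nan nan]
edge [0.44322374 0.03414523 0.036     ] [ 0.42682454 -0.07160438  0.036     ]
(np.float64(-0.9179504401781665), np.float64(63.277777777777786)) (np.float64(-0.082339209961442), np.float64(109.71428571428572)) diff -0.8356112302167245
[391.7114415 191.0388604] [370.26220482 216.34716721] 0.030837441130076432
```

Request:
arm_command([
  [-0.06, 0.04, 0.35, 0],
  [0, 0, 0.35, 0],
  [0, 0, 0.15, 0],
  [0, 0, 0.05, 0],
  [0, 0, 0, 0],
])

```text
time_s: 12.9
ee_pos: [0.4647, -0.0309, 0.0878]
tool_rot: [0.754, 0.657, 0.001, 0.001]
force: [0.6, -0.4, 1.0]
opening: 0.0
grasp_force: 0.0
```

Request:
arm_command([
  [0, 0, 0, 0],
])

```text
time_s: 13.02
ee_pos: [0.4651, -0.0308, 0.0883]
tool_rot: [0.754, 0.657, 0.001, 0.001]
force: [-0.6, 0.7, 0.4]
opening: -0.0002
grasp_force: 0.0
```

Request:
arm_command([
  [0, -0.044, 0, 0],
  [0, 0, 0.06, 0],
  [0, 0, 0.06, 0],
  [0, 0, 0.0, 0],
])

```text
time_s: 13.52
ee_pos: [0.4555, -0.0293, 0.0673]
tool_rot: [0.754, 0.657, -0.001, -0.001]
force: [0.0, -0.2, 1.2]
opening: 0.0001
grasp_force: 0.0
```

Request:
arm_command([
  [0, 0, 0.01, 0],
  [0, 0, 0, 0],
])

```text
time_s: 13.78
ee_pos: [0.4568, -0.0296, 0.067]
tool_rot: [0.754, 0.657, -0.0, 0.0]
force: [-0.4, 0.6, 0.3]
opening: -0.0
grasp_force: 0.0
```

Request:
arm_command([
  [0, 0, 0.01, 0],
  [0, 0, 0, 0],
])

```text
time_s: 14.02
ee_pos: [0.4567, -0.0295, 0.0655]
tool_rot: [0.754, 0.657, 0.0, -0.0]
force: [-0.6, -0.8, -0.4]
opening: 0.0002
grasp_force: 0.0
```

Request:
arm_command([
  [0, 0.01, 0.007, 0],
  [0, 0, 0, 0],
])

```text
time_s: 14.28
ee_pos: [0.4584, -0.0298, 0.0645]
tool_rot: [0.754, 0.657, 0.0, 0.0]
force: [0.3, 0.4, -0.2]
opening: -0.0001
grasp_force: 0.0
```

Request:
arm_command([
  [0, 0, 0.007, 0],
  [0, 0, 0, 0],
])

```text
time_s: 14.52
ee_pos: [0.4583, -0.0298, 0.0635]
tool_rot: [0.754, 0.657, 0.0, 0.0]
force: [0.2, 0.5, 1.8]
opening: -0.0001
grasp_force: 0.6
```

Request:
arm_command([
  [0, 0, 0.007, 0],
  [0, 0, 0, 0],
])

```text
time_s: 14.78
ee_pos: [0.4584, -0.0298, 0.0633]
tool_rot: [0.754, 0.657, 0.0, 0.0]
force: [-3.5, 0.1, 8.8]
opening: 0.0002
grasp_force: 4.4
```

Request:
arm_command([
  [0.015, 0, 0, 0],
  [0.015, 0, 0, 0],
  [0, 0, 0, 0],
])

```text
time_s: 15.15
ee_pos: [0.4589, -0.026, 0.0633]
tool_rot: [0.754, 0.657, -0.001, 0.001]
force: [-2.8, -1.2, 8.5]
opening: -0.0002
grasp_force: 4.4
```

Request:
arm_command([
  [0.017, 0, 0, 0],
  [0.017, 0, 0, 0],
  [0.017, 0, 0, 0],
  [0.017, 0, 0, 0],
  [0, 0, 0, 0],
])

```text
time_s: 15.78
ee_pos: [0.4603, -0.0158, 0.0633]
tool_rot: [0.754, 0.657, -0.001, 0.001]
force: [-1.7, -1.9, 8.6]
opening: -0.0002
grasp_force: 4.2
```

```bash
cat > m.py <<'E'
from dial import *
C=np.array([.5376,-.0326,.0689])
o=bot.get_obs();print(o['time_s'],o['ee_pos'].round(4),o['force'].round(1))
c=cap('wrist','wl');nd,br=measure(c,C,'pol')
print('needle',nd,'bar',br,'diff',br[0]-nd[0],'roll mm',32*(br[0]-nd[0]))
E
python3 m.py
```

```text
15.775 [ 0.4603 -0.0158  0.0633] [-1.7 -1.9  8.6]
needle (np.float64(-0.9200917140014382), np.float64(111.86111111111113)) bar (np.float64(-0.17212422356114246), np.float64(126.39285714285714)) diff 0.7479674904402958 roll mm 23.934959694089464
```

Run:
```python
from h import *
f=cv2.imread('pics/wl.png');cv2.imwrite('pics/wl1.png',f)
```

```text
(no output)
```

View pics/wl1.png

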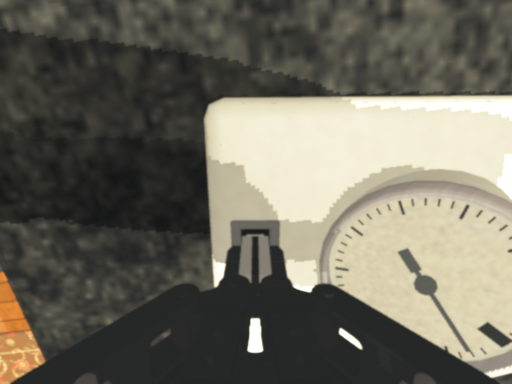

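The finger is on the wheel, and the bar at (494,334) is closing on the needle tip at (470,352), with hub (425,285). The rolling works. The bar reading was wrong because the sampling ran past the image edge, so I'll fix that.

```bash
sed -i 's/cv2.INTER_LINEAR)/cv2.INTER_LINEAR,borderMode=cv2.BORDER_CONSTANT,borderValue=200)/' dial.py; python3 m.py; python3 -c "
from dial import *
c=cap('wrist');print(project(c,np.array([.5376,-.0326,.0689])),rayz(c,425,285,.0689))"
```

```text
15.825 [ 0.4603 -0.0158  0.0633] [-3.  -0.8  9.2]
needle (np.float64(-0.9200773373083725), np.float64(111.69444444444444)) bar (np.float64(-2.242743199054748), np.float64(161.07142857142856)) diff -1.3226658617463758 roll mm -42.325307575884025
[427.63397112 288.5351213 ] [ 0.53632949 -0.0304964   0.0689    ]
```

Request:
arm_command([
  [0, 0, -0.04, 0],
  [-0.045, -0.005, -0.03, 0],
  [-0.045, -0.005, 0, 0],
  [0, 0, 0, 0],
])

```text
time_s: 16.42
ee_pos: [0.4566, -0.0289, 0.0727]
tool_rot: [0.754, 0.656, -0.0, -0.0]
force: [0.3, -0.1, 0.4]
opening: -0.0002
grasp_force: 0.0
```

```bash
sed -i 's/br=cen(.034,.041,18)/br=cen(.034,.041,18,(th>-1.5)\&(th<.2))/; s/nd=cen(.020,.029,7)/nd=cen(.020,.029,7,(th>-1.5)\&(th<.2))/' dial.py; python3 m.py
```

```text
16.425 [ 0.4566 -0.0289  0.0727] [ 0.3 -0.1  0.4]
needle (np.float64(-0.9338343997551511), np.float64(101.5)) bar (np.float64(-0.5089356311024854), np.float64(86.42857142857144)) diff 0.42489876865266574 roll mm 13.596760596885304
```

Request:
arm_command([
  [-0.005, 0.012, 0.03, 0],
  [0, 0, 0.03, 0],
  [0, 0, 0, 0],
])

```text
time_s: 16.85
ee_pos: [0.4586, -0.0293, 0.0636]
tool_rot: [0.754, 0.657, -0.0, -0.0]
force: [0.5, 0.2, 0.7]
opening: -0.0
grasp_force: 0.2
```

Request:
arm_command([
  [0, 0, 0.008, 0],
  [0, 0, 0, 0],
])

```text
time_s: 17.1
ee_pos: [0.4587, -0.0293, 0.0634]
tool_rot: [0.754, 0.657, -0.0, 0.0]
force: [-2.0, 0.2, 8.6]
opening: 0.0001
grasp_force: 4.0
```

Stroke 12.5 mm, then measure.

Request:
arm_command([
  [0.018, 0, 0, 0],
  [0.018, 0, 0, 0],
  [0.018, 0, 0, 0],
  [0.018, 0, 0, 0],
  [0.012, 0, 0, 0],
])

```text
time_s: 17.73
ee_pos: [0.4603, -0.0177, 0.0634]
tool_rot: [0.754, 0.657, -0.001, 0.001]
force: [-1.9, -2.1, 8.2]
opening: -0.0
grasp_force: 3.9
```

Request:
arm_command([
  [0, 0, 0, 0],
  [0, 0, -0.1, 0],
  [0, 0, -0.2, 0],
  [0, 0, 0, 0],
])

```text
time_s: 18.23
ee_pos: [0.4627, -0.0171, 0.1103]
tool_rot: [0.754, 0.657, 0.002, 0.002]
force: [0.2, 0.2, 0.0]
opening: -0.0002
grasp_force: 0.0
```

```bash
python3 m.py; cp pics/pol.png pics/pol2.png
```

```text
18.225 [ 0.4627 -0.0171  0.1103] [0.2 0.2 0. ]
needle (np.float64(-0.9120310183664889), np.float64(102.52777777777779)) bar (np.float64(-0.8847930320412157), np.float64(100.71428571428572)) diff 0.02723798632527319 roll mm 0.871615562408742
```

View pics/wl.png

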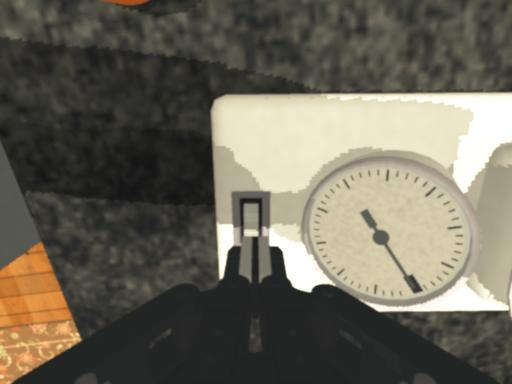

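The bar, at (416,285), now lies under the needle tip, with about 1 mm of offset. I'll rise clear and check again from a second viewpoint.

Request:
arm_command([
  [0, 0, -0.3, 0],
  [0, 0, -0.3, 0],
  [0, 0, -0.2, 0],
  [0, 0, 0, 0],
  [0, 0, 0, 0],
])

```text
time_s: 18.9
ee_pos: [0.4593, -0.0166, 0.2262]
tool_rot: [0.754, 0.657, -0.001, -0.001]
force: [-0.5, 0.5, -0.9]
opening: -0.0003
grasp_force: 0.0
```

Request:
arm_command([
  [-0.25, 0.3, 0, 0],
  [-0.1, 0.25, 0, 0],
  [0, 0, 0, 0],
  [0, 0, 0, 0],
])

```text
time_s: 19.4
ee_pos: [0.5331, -0.0796, 0.2256]
tool_rot: [0.754, 0.657, -0.001, -0.002]
force: [0.6, 0.0, 0.5]
opening: -0.0002
grasp_force: 0.0
```

```bash
python3 m.py
python3 - <<'E'
from dial import *
c=cap('wrist');C0=np.array([.5376,-.0326,.0689]);W=c['W'];Z=W[...,2]
for d in(-.002,0,.002):
  for e in(-.002,0,.002):
    n,b=measure(c,C0+d*EX+e*EY);print(d,e,round(n[0],3),round(b[0],3),round(b[0]-n[0],3))
print(project(c,C0))
u,v=project(c,C0).astype(int)
g=cv2.cvtColor(c['frame'],cv2.COLOR_BGR2GRAY)[v-8:v+9,u-8:u+9]
k=cv2.moments(cv2.erode((g<90).astype(np.uint8),np.ones((2,2))),True);print('hub px',k['m10']/k['m00']+u-8,k['m01']/k['m00']+v-8)
m=(abs(Z-.19)<.02)&(np.hypot(W[...,0]-.655,W[...,1]+.05)<.06);print('mug rim',cv2.minEnclosingCircle(W[m][:,:2].astype(np.float32)),m.sum())
E
```

```text
19.4 [ 0.5331 -0.0796  0.2256] [0.6 0.  0.5]
needle (np.float64(-0.8777003820797217), np.float64(53.611111111111114)) bar (np.float64(-0.8475746843853247), np.float64(92.21428571428572)) diff 0.03012569769439699 roll mm 0.9640223262207037
-0.002 -0.002 -0.759 -0.774 -0.015
-0.002 0 -0.809 -0.807 0.002
-0.002 0.002 -0.86 -0.845 0.015
0 -0.002 -0.825 -0.817 0.008
0 0 -0.875 -0.849 0.026
0 0.002 -0.926 -0.882 0.043
0.002 -0.002 -0.891 -0.86 0.031
0.002 0 -0.941 -0.892 0.049
0.002 0.002 -0.991 -0.924 0.067
[253.98676848 128.00380384]
hub px 255.7014925373134 128.34328358208955
mug rim ((0.6537154316902161, -0.04963701590895653), 0.046362850815057755) 6813
```

```bash
python3 -c "
from workcell import workorder
print(workorder.close_job())"
```

```text
the job is handed in; nothing more can be done
None
```

I handed the job in at about 19.5 s. The mug stands on the pan about 2 mm off centre, and by two wrist views the zero bar's middle is about 1 mm from the needle tip. My wheel-force readings stayed near 9 N, but the hand-in printed no verdict.

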